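Sweep ceramic chips into a sampling drawer and hold the drawer open at its mark

TASK

With the orange scraper block, sweep all four ceramic chips along the white board into the drawer at its left end without touching a chip with the gripper, then set the scraper down on the bench. Then take the blue pull tab, pull the spring-return drawer out until its yellow pointer stands at the red mark, and keep holding it there: the program finishes while the gripper holds the drawer at the mark, with the chips in it. Leave the small red-capped bottle, the spirit burner and the beaker where they stand.

Things in the scene. Friction and masses are not known exactly. Their poses are not given: they have to be found in the camera images.
- board: Fixed chip board, 100 (x) x 230 (y) x 50 mm. Origin: centre of its underside, on the bench; +x away from the robot, +y to the left along it, yaw within 0.3 rad. White surface 40 mm up, y -115 (open end) to +45 mm; slot over the drawer y +45 to +100; then an end block. Rails, tops 50 mm up, leave a channel 80 mm wide (x). A rule bar 10 mm high runs forward from the end block to x -170, y +107.5 mm
- board_top (a point): Centre of the white surface (80 mm from either end), at its top, 40 mm above the bench; axes as the board's. Chip centres start 25 mm to the right (-y) to 45 mm to the left (+y) of this point, within 25 mm of the channel's middle line; the rightmost 45 mm of the surface is free for setting the scraper down behind them
- slot_edge (a point): Middle of the white surface's left edge, at its top, where the chips drop into the drawer; axes as the board's; the slot extends 55 mm from here along +y
- scraper_center (a point): Centre (half-way up) of the loose scraper block, 66 mm high, about 150 g, standing upright at the start. Foot: black rubber, 72 (x) x 26 (y) x 24 mm; its length fits across the board's channel with 4 mm to spare each side. Orange grip above it: 50 (x) x 20 (y) mm, 24 to 66 mm above the underside; grasp it across the 20 mm. x: along the foot; y: sweeping direction, either way
- scraper: The same scraper block; origin: centre of its underside; axes the same
- drawer (a joint): Black open drawer with a blue front, under the slot; slides straight out along the board's -x. 0 = shut (start), grows in metres as it is pulled out, stop at 0.080. A spring draws it shut: 3.3 N when shut, rising by 1.1 N per 10 mm; it springs back when let go
- drawer_floor (a point): Centre of the drawer's inner floor, 6 mm above the bench; moves with the drawer; axes as the board's. Inside 76 (x) x 56 (y) mm, walls 24 mm high, open at the top
- pull_tab (a point): Grip point of the drawer's upright blue pull tab, on its centre line, 52 mm above the bench, 16 mm below its top; moves with the drawer; axes as the board's. Tab 10 mm thick (x), 40 mm wide (y), 6 to 68 mm above the bench; when shut, 31 mm free between it and the drawer's front, 37 mm to the board's rail. Grip it from above across its 10 mm (along x)
- pointer (a point): Middle of the yellow pointer, a 3 mm thick bar that sticks out to the left (+y) from the pull tab, 24 mm above the bench; moves with the drawer; axes as the board's. Its tip passes above the rule bar and the red mark
- mark: Red mark, a rider 4 mm thick (x), 18 mm wide, 16 mm high, fixed on the rule bar 35 to 62 mm nearer the robot (along the board's -x) than the pointer of the shut drawer. Origin: its middle, at bench height; axes as the board's. The drawer is at the mark when pointer and mark have the same place along the board's x
- chip0: Loose terracotta-coloured ceramic chip, about 17 mm across, 8 mm thick, 12 g, lying on the white board; origin: centre of its underside
- chip1: Loose terracotta-coloured ceramic chip, about 17 mm across, 8 mm thick, 12 g, lying on the white board; origin: centre of its underside
- chip2: Loose terracotta-coloured ceramic chip, about 17 mm across, 8 mm thick, 12 g, lying on the white board; origin: centre of its underside
- chip3: Loose terracotta-coloured ceramic chip, about 17 mm across, 8 mm thick, 12 g, lying on the white board; origin: centre of its underside
- red_cap_bottle: Bystander: small amber bottle with a red cap, 44 mm across, 89 mm high; origin: centre of its underside
- burner: Bystander: round spirit burner, violet filling and white cap, 69 mm across, 81 mm high; origin: centre of its underside
- glass_beaker: Bystander: clear 100 ml beaker, 56 mm across, 70 mm high; origin: centre of its underside
Mind the look-alikes: they are no part of the job. Of the things like the scraper, leave any that is green or turquoise; of the rest the larger one is meant.

How it is judged:
By the outcome, as a careful person would: the job done as asked, in the order asked, and still so for the second after the job is handed in, while the arm keeps its last pose, push and grip.
It also fails if it takes over 56 s, if anything falls off the work surface, if the arm or the gripper's body presses on something with over 40 N, if the wrist force passes 120 N, or if a joint passes its speed limit or range.

ROBOT

A 7-joint arm with a two-finger parallel gripper is mounted at the origin on a cart in front of the work surface, level with it; the furniture and walls round the work are solid. World frame = base frame: x ahead of the robot, y to its left, z up, the work surface at z = 0. Lengths are in m, angles in rad, forces in N, time in s.
With the tool pointing down it reaches from about 0.425 to 0.875 m from the base axis. Payload 8.4 kg.
Tool frame: the origin (TCP) lies on the centre line of the jaws, within the pads' length; the fingertips stand 25 mm ahead of it and the grasp point (between the pads) lies 6 mm ahead of it (tip_reach is the z of the fingertips in the tool frame, in m); z points along the fingers, y is the line along which they close (so a half turn about z gives the same grasp; the last joint's range is limited). The gripper opens to 87 mm and grips with 3 to 60 N. Pads are 19 mm wide; open, the fingers measure 117 mm over their backs; the gripper's body (75 mm by 190 mm) begins 51 mm behind the grasp point.
Start: joints at [1.209, 0.333, 0.04, 1.465, -0.013, 1.343, -0.059], TCP at [0.169, -0.628, 0.248] pointing down, gripper open.
Joint ranges: [-2.58, 2.58], [-0.38, 2.09], [-1.3, 1.39], [0.25, 2.4], [-1.5, 4.64], [0.08, 2.09], [-2.65, 2.65]. Speed limits (rad/s): [2.22, 2.22, 2.79, 2.79, 3.14, 3.14, 3.14].

INTERFACE

Orientations are given as a 3x3 rotation matrix whose columns are the frame's x, y, z axes.
In Python, from station import * gives the robot as it stands.
- The arm moves only by the tool drive_tool, never from a script. Its arguments are lists of equal length, an entry for each row: "delta_pos": the shift along the tool's x, y, z in cm, a list of three; "turn": the turn, a rotation vector about the tool's x, y, z in rad, a list of three; "gripper": the finger opening in cm, from 0 to 8.7. In form: {"delta_pos": [[dx, dy, dz], ...], "turn": [[ax, ay, az], ...], "gripper": [gripper, ...]}. A call has 1 to 5 rows; each row shifts and turns the commanded pose from where the row before left it, along the tool's axes as they then stand; what a row does not reach is not made up. A row lasts 1/8 s, in which the tool goes at most 62.5 mm and 10.7 degrees, less where a joint would pass 70% of its speed; a pose out of reach is approached as far as the arm can. A call with a gripper value outside its range is refused whole. The fingers move at their own pace and stop on an object; "squeeze" is the grip in N (left out, the last holds). Time passes only in rows, so rows that do not move let the fingers close. It gives the time, the measured TCP pose, the force, the opening and the grip force at its end, in the units of the state.
- read_state(): the state, without advancing time (a new reading comes with each control period).
- capture(name): name is "scene" or "top" or "wrist"; returns the picture (400x640x3 uint8, red, green, blue); there is no depth.
- camera_info(name): a dict with "fovy" (degrees; the focal length in pixels is half the picture's height over the tangent of half this angle, whatever the lens; pixels are square), "cx", "cy" (the principal point, pixels), "xyz" and "attitude" of the camera in the world; the wrist camera has in their place "hand_eye" (4x4, takes a point from camera to tool coordinates, whose origin is the TCP and whose axes are the flange's). Camera axes: x right, y down, z forward; pixel columns grow to the right and rows downward; lengths in m; the calibration is good to about 2 mm. A picture is of the moment at which its call begins: read the wrist's pose just before it. camera_info takes no time and is no camera call.
- sign_off(): hands the job in; it is judged then, once.
Trained networks look in the newest picture that a camera, given by its name, has taken for a name from the list of things; names that differ only in an ending like _2 or _b are one class to them, and where a whole thing is asked for, a point or a joint stands for the part that bears it (a point fixed in the world has none). Each returns a list of dicts, best first, with "conf" (0 to 1); they miss things now and then, are a little off and sometimes report something else, mostly with a low value. They report only what shows in the picture. A call takes as long as a camera call. They do not tell look-alikes from the thing itself.
- look_for(camera, label): "at" ([column, row] in pixels, amid what is visible of it).
- tip_of(camera, label): "at" ([column, row] in pixels: a listed point, or the origin of a listed thing).
The state is a dict: "time": time; "joint_pos": joint angles; "joint_vel": joint speeds; "tau": joint torques, N m; "ee_pos": TCP position; "orientation": TCP orientation; "contact_force": force on the tool from outside, world axes, zero at the start; "torque": the same for the moment, N m; "width": finger opening in m; "gripper_force": force on a finger pad.
Only numpy, scipy, OpenCV 4.12 (cv2) and the standard library are available. Lean on these libraries where they do the work, as an engineer would, in place of code of your own. Each camera call takes 0.05 s, during which the arm holds its last target. There are 200 camera calls.

## Working session

There is one attempt and no reset: what is moved stays moved. The work goes in short steps, Python scripts to look and compute and a tool call to move; the robot and the scene stay as the last step left them, time stands still between calls to the robot, and variables do not carry over. Pictures are saved under pics/ and viewed, at most 13 in all, crops included, and the job is handed in when it is done.

Besides the shell and the picture viewer there is one more tool, called after ">>>" by a JSON object that holds its "api" and its "payload", one argument or row to a line. drive_tool: Moves the arm, as the interface text tells. Its arguments: {"type":"object","properties":{"delta_pos":{"type":"array","items":{"type":"array","items":{"type":"number"}}},"turn":{"type":"array","items":{"type":"array","items":{"type":"number"}}},"gripper":{"type":"array","items":{"type":"number"}},"squeeze":{"type":"number"}},"required":["delta_pos","turn","gripper"]}

```bash
mkdir -p pics; cat > h.py <<'E'
from station import *
import numpy as np, cv2
def cam(n, st=None):
    c=camera_info(n); f=200/np.tan(np.radians(c["fovy"])/2)
    if n=="wrist":
        st=st or read_state(); H=np.array(c["hand_eye"]); R=np.array(st["orientation"]); p=np.array(st["ee_pos"])
        return f,c["cx"],c["cy"],p+R@H[:3,3],R@H[:3,:3]
    return f,c["cx"],c["cy"],np.array(c["xyz"]),np.array(c["attitude"])
def ray(C,px,z):
    f,cx,cy,o,R=C; d=R@np.array([(px[0]-cx)/f,(px[1]-cy)/f,1]); return o+d*(z-o[2])/d[2]
def proj(C,P):
    f,cx,cy,o,R=C; q=R.T@(np.array(P)-o); return [cx+f*q[0]/q[2],cy+f*q[1]/q[2]]
def snap(n,name):
    im=capture(n); cv2.imwrite(f"pics/{name}.png",im[:,:,::-1]); return im
Z=dict(board_top=.04,slot_edge=.04,scraper_center=.033,scraper=0,pull_tab=.052,pointer=.024,mark=0,chip0=.04,drawer_floor=.006,board=0,red_cap_bottle=0,burner=0,glass_beaker=0)
def find(n,labels,C):
    for l in labels:
        for d in tip_of(n,l)[:4 if 'chip' in l or 'scr' in l else 2]:
            print(n,l,round(d["conf"],2),np.round(d["at"]),np.round(ray(C,d["at"],Z[l]),4))
E
python3 - <<'E'
from h import *
s=read_state(); print(s["time"],np.round(s["orientation"],3).tolist())
for n in("scene","top"):
    print(camera_info(n))
    snap(n,n+"0"); find(n,list(Z),cam(n))
print(camera_info("wrist"))
E
```

```text
0.0 [[0.966, 0.26, -0.001], [0.26, -0.966, 0.002], [-0.0, -0.002, -1.0]]
{'fovy': 43.68760031123325, 'cx': 324.2687273997652, 'cy': 197.98792735359172, 'xyz': array([-0.255039  ,  0.45704234,  0.7783628 ]), 'attitude': array([[-0.44932473, -0.54570808,  0.70732593],
       [-0.8933362 ,  0.28118986, -0.35054628],
       [-0.00759694, -0.78938898, -0.61384634]])}
scene board_top 0.73 [300. 201.] [0.612  0.0925 0.04  ]
scene slot_edge 0.84 [270. 214.] [0.5981 0.1744 0.04  ]
scene scraper_center 0.96 [408. 223.] [ 0.4326 -0.0965  0.033 ]
scene scraper_center 0.79 [327. 176.] [ 0.6824 -0.0149  0.033 ]
scene scraper_center 0.75 [336. 247.] [0.4381 0.0856 0.033 ]
scene scraper_center 0.72 [359. 223.] [0.4827 0.0026 0.033 ]
scene scraper 0.93 [407. 235.] [ 0.4293 -0.0958  0.    ]
scene scraper 0.82 [333. 258.] [0.4417 0.091  0.    ]
scene scraper 0.71 [206. 297.] [0.4604 0.3727 0.    ]
scene scraper 0.55 [360. 234.] [0.482  0.0014 0.    ]
scene pull_tab 0.56 [271. 235.] [0.5165 0.2033 0.052 ]
scene pointer 0.88 [260. 253.] [0.5049 0.2367 0.024 ]
scene pointer 0.23 [286. 205.] [0.6305 0.1217
[... 1885 characters left out ...]
wer_floor 0.93 [270. 194.] [0.5986 0.1982 0.006 ]
top board 0.92 [291. 195.] [0.5991 0.1372 0.    ]
top red_cap_bottle 0.79 [204. 236.] [0.4721 0.3846 0.    ]
top burner 0.88 [212. 194.] [0.5983 0.3697 0.    ]
top glass_beaker 0.71 [437. 265.] [ 0.407 -0.287  0.   ]
{'fovy': 58.89223935777369, 'cx': 317.58751709407426, 'cy': 201.14849983449534, 'hand_eye': array([[ 2.69981049e-04, -9.69986198e-01, -2.43159830e-01,
         6.61529323e-02],
       [ 9.99999952e-01,  2.25318713e-04,  2.11486390e-04,
        -9.41559356e-06],
       [-1.50350420e-04, -2.43159876e-01,  9.69986212e-01,
        -1.37254146e-01],
       [ 0.00000000e+00,  0.00000000e+00,  0.00000000e+00,
         1.00000000e+00]])}
```

```bash
python3 -c "
import cv2
a=cv2.imread('pics/scene0.png')[130:330,150:520];b=cv2.imread('pics/top0.png')[130:310,180:480]
cv2.imwrite('pics/s0c.png',cv2.resize(a,(740,400),interpolation=cv2.INTER_CUBIC));cv2.imwrite('pics/t0c.png',cv2.resize(b,(800,480),interpolation=cv2.INTER_CUBIC))"
```

```text
(no output)
```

View pics/s0c.png

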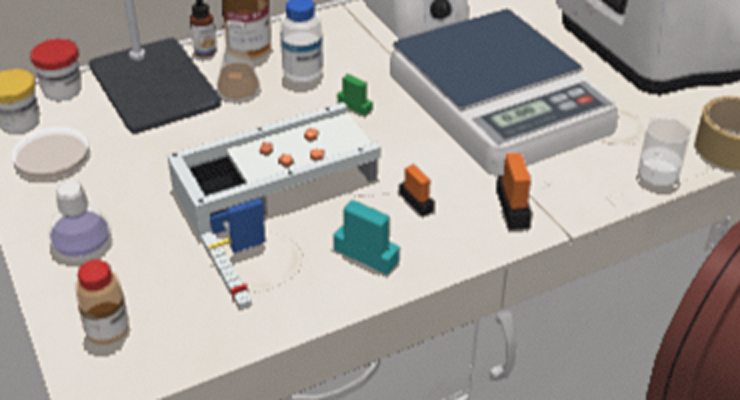

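View pics/t0c.png

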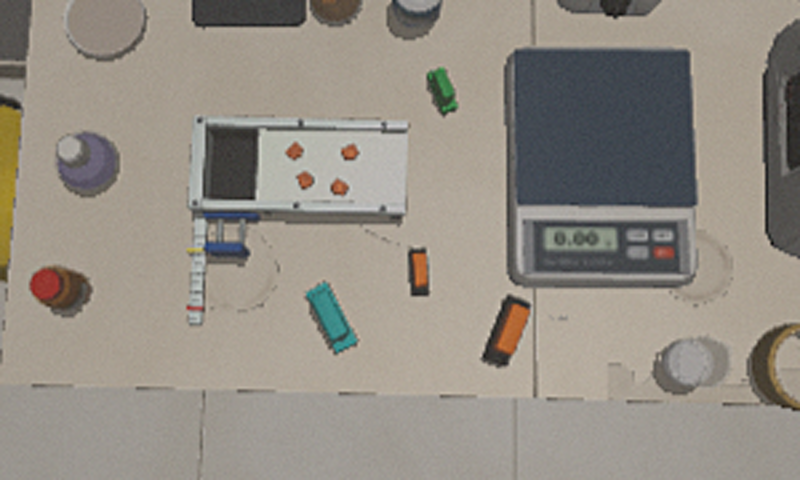

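The overview shows the target as the larger orange scraper, at crop (515,190) in the scene view, which is about (0.43,-0.10) in the world. The four chips lie on the board with the slot at its left end. The tab, pointer and red mark are in front, and the bottle and burner stand to the left. Next I measure the yaws.

```bash
cat >> h.py <<'E'
def rect(im,C,lo,hi,z,win=None):
    hsv=cv2.cvtColor(np.ascontiguousarray(im),cv2.COLOR_RGB2HSV); m=cv2.inRange(hsv,lo,hi)
    if win: w=np.zeros_like(m); w[win[1]:win[3],win[0]:win[2]]=255; m&=w
    m=cv2.morphologyEx(m,cv2.MORPH_OPEN,np.ones((2,2),np.uint8))
    for c in sorted(cv2.findContours(m,cv2.RETR_EXTERNAL,cv2.CHAIN_APPROX_NONE)[0],key=cv2.contourArea)[::-1][:5]:
        if cv2.contourArea(c)<15: continue
        P=np.array([ray(C,p[0],z)[:2] for p in c]); (a,b),(w,h),t=cv2.minAreaRect((P*1000).astype(np.float32))
        print("rect",np.round([a,b],1),np.round([w,h],1),"deg",round(t,1),"px",np.round(c[:,0].mean(0)))
E
python3 - <<'E'
from h import *
im=cv2.imread('pics/top0.png')[:,:,::-1]; C=cam("top")
rect(im,C,(4,140,120),(20,255,255),.066,(300,200,400,300))
rect(im,C,(0,0,205),(180,40,255),.05,(240,165,345,220))
print([np.round(ray(C,(180+u/2.667,130+v/2.667),.05)[:2],3).tolist() for u,v in((192,118),(407,122),(404,217),(192,210))])
E
```

```text
rect [430.5 -96.4] [17.6 48.5] deg 69.1 px [373. 254.]
rect [488.5  -1.6] [30.  10.9] deg 0.9 px [338. 232.]
[[0.647, 0.245], [0.648, 0.015], [0.546, 0.017], [0.548, 0.239]]
```

>>> {"api": "drive_tool", "payload": {
  "delta_pos": [
    [5,-5,0],
    [4,-5,0],
    [4,-5,0],
    [4,-5,0],
    [4,-5,0]
  ],
  "turn": [
    [0,0,0],
    [0,0,0],
    [0,0,0],
    [0,0,0],
    [0,0,0]
  ],
  "gripper": [6,6,6,6,6]
}}

```text
time: 2.02
ee_pos: [0.3007, -0.3425, 0.2478]
orientation: [[0.966, 0.26, 0.0], [0.26, -0.966, -0.001], [0.0, 0.001, -1.0]]
contact_force: [1.5, -0.0, 0.0]
width: 0.0604
gripper_force: 0.0
```

>>> {"api": "drive_tool", "payload": {
  "delta_pos": [
    [4.5,-4.9,0],
    [4.5,-4.9,0],
    [4.5,-4.9,0],
    [4.6,-4.8,0],
    [0,0,2]
  ],
  "turn": [
    [0,0,0],
    [0,0,0],
    [0,0,0],
    [0,0,0.17],
    [0,0,0.17]
  ],
  "gripper": [6,6,6,6,6]
}}

```text
time: 2.65
ee_pos: [0.4164, -0.1261, 0.229]
orientation: [[0.998, -0.056, 0.004], [-0.056, -0.998, -0.001], [0.004, 0.001, -1.0]]
contact_force: [0.3, -0.9, -0.5]
width: 0.0603
gripper_force: 0.0
```

>>> {"api": "drive_tool", "payload": {
  "delta_pos": [
    [0,0,3],
    [0,0,0],
    [0,0,0]
  ],
  "turn": [
    [0,0,0.17],
    [0,0,0.12],
    [0,0,0]
  ],
  "gripper": [6,6,6]
}}

```text
time: 3.02
ee_pos: [0.4136, -0.1299, 0.1975]
orientation: [[0.94, -0.34, -0.0], [-0.34, -0.94, -0.0], [-0.0, 0.0, -1.0]]
contact_force: [-0.1, 0.8, 0.3]
width: 0.0599
gripper_force: 0.0
```

```bash
python3 - <<'E'
from h import *
s=read_state(); C=cam("wrist",s); print(s["ee_pos"],np.round(s["orientation"],3).tolist())
im=snap("wrist","w1"); rect(im,C,(4,140,120),(20,255,255),.066); find("wrist",["scraper_center","scraper","board_top"],C)
E
```

```text
[ 0.41362444 -0.12992144  0.19753244] [[0.94, -0.34, -0.0], [-0.34, -0.94, -0.0], [-0.0, 0.0, -1.0]]
rect [432.6 -95.3] [20.4 53.2] deg 66.0 px [268. 191.]
rect [489.3 -13.1] [31.1 14.9] deg 5.1 px [138. 158.]
rect [ 511.4 -246.4] [17.8  9.2] deg 89.6 px [427.  14.]
wrist scraper_center 0.93 [274. 184.] [ 0.4317 -0.0958  0.033 ]
wrist scraper_center 0.64 [150. 158.] [ 0.4891 -0.0054  0.033 ]
wrist scraper 0.74 [161. 154.] [ 4.901e-01 -2.000e-04  0.000e+00]
wrist scraper 0.62 [ 98. 231.] [0.4424 0.0921 0.    ]
wrist scraper 0.55 [279. 183.] [ 0.4265 -0.0954  0.    ]
```

View pics/w1.png

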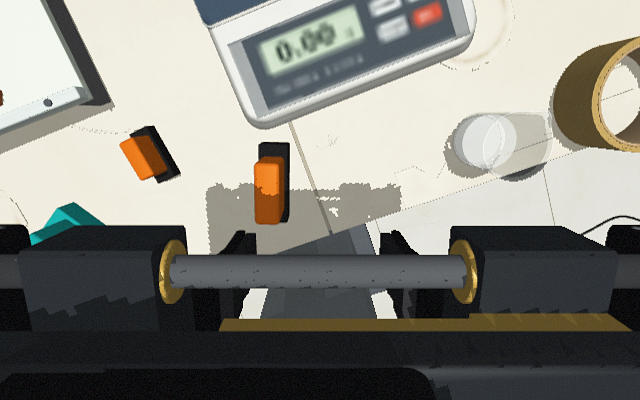

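The wrist view shows the target scraper at (270,185), long axis upright in the picture, so the yaw is right. It sits slightly left of the fingers' middle (315), and the small orange look-alike is at (150,155). I shift over it and descend.

>>> {"api": "drive_tool", "payload": {
  "delta_pos": [
    [0.3,-1.9,1],
    [0.2,-1.8,2],
    [0,0,3],
    [0,0,3],
    [0,0,2]
  ],
  "turn": [
    [0,0,0.03],
    [0,0,0],
    [0,0,0],
    [0,0,0],
    [0,0,0]
  ],
  "gripper": [5,5,5,5,5]
}}

```text
time: 3.85
ee_pos: [0.4312, -0.0971, 0.0865]
orientation: [[0.93, -0.367, -0.001], [-0.367, -0.93, 0.0], [-0.001, 0.0, -1.0]]
contact_force: [0.1, 0.0, 0.4]
width: 0.0502
gripper_force: 0.0
```

```bash
python3 - <<'E'
from h import *
s=read_state(); C=cam("wrist",s); print(s["ee_pos"],np.round(s["orientation"],3).tolist())
im=snap("wrist","w2"); rect(im,C,(4,140,120),(20,255,255),.066); find("wrist",["scraper_center","scraper"],C)
E
```

```text
[ 0.43117155 -0.0970525   0.08654958] [[0.93, -0.367, -0.001], [-0.367, -0.93, 0.0], [-0.001, 0.0, -1.0]]
rect [ 447.  -100.4] [19.  30.8] deg 68.5 px [312. 224.]
rect [491.9 -17.4] [28.7 17.4] deg 5.4 px [107. 197.]
rect [412.  -86.9] [18.7  6.5] deg 68.5 px [313. 296.]
wrist scraper_center 0.84 [122. 194.] [ 0.4914 -0.0046  0.033 ]
wrist scraper 0.84 [312. 218.] [ 0.4312 -0.0934  0.    ]
wrist scraper 0.8 [145. 185.] [ 0.4911 -0.0011  0.    ]
wrist scraper 0.78 [ 58. 299.] [0.4412 0.0941 0.    ]
```

View pics/w2.png

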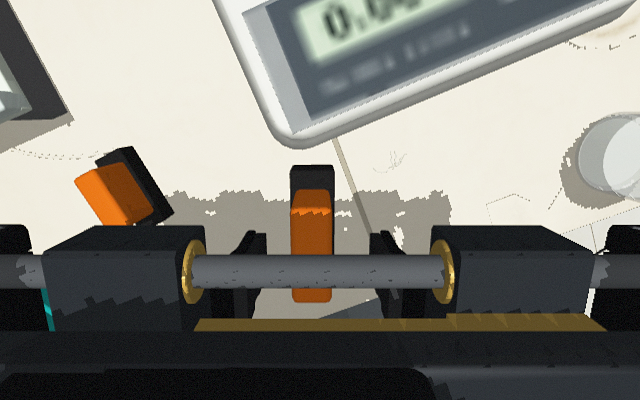

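The scraper sits centred between the fingers at (312,245), with its far end at row 190 and near end at row 302. I descend and grip.

>>> {"api": "drive_tool", "payload": {
  "delta_pos": [
    [0.3,-0.1,1.5],
    [0,0,1.6],
    [0,0,0],
    [0,0,0],
    [0,0,0]
  ],
  "turn": [
    [0,0,0],
    [0,0,0],
    [0,0,0],
    [0,0,0],
    [0,0,0]
  ],
  "gripper": [5,5,1,1,1],
  "squeeze": 30
}}

```text
time: 4.62
ee_pos: [0.4349, -0.0973, 0.057]
orientation: [[0.93, -0.369, 0.001], [-0.369, -0.93, -0.0], [0.001, 0.0, -1.0]]
contact_force: [-0.7, -1.1, 0.6]
width: 0.0278
gripper_force: 0.0
```

>>> {"api": "drive_tool", "payload": {
  "delta_pos": [
    [0,0,0],
    [0,0,-2],
    [0,0,-3],
    [0,0,-3],
    [0,0,-3]
  ],
  "turn": [
    [0,0,0],
    [0,0,0],
    [0,0,0],
    [0,0,0],
    [0,0,0]
  ],
  "gripper": [1,1,1,1,1]
}}

```text
time: 5.25
ee_pos: [0.4344, -0.0973, 0.1676]
orientation: [[0.93, -0.369, -0.0], [-0.369, -0.93, -0.0], [0.0, 0.0, -1.0]]
contact_force: [1.2, -0.4, -1.7]
width: 0.0195
gripper_force: 30.0
```

Gripped and lifted, opening 19.5 mm. I square up and go look at the board.

>>> {"api": "drive_tool", "payload": {
  "delta_pos": [
    [0,0,-2],
    [0,0,-2],
    [0,0,-1],
    [2,-4,0],
    [2,-4,0]
  ],
  "turn": [
    [0,0,-0.13],
    [0,0,-0.13],
    [0,0,-0.12],
    [0,0,0],
    [0,0,0]
  ],
  "gripper": [1,1,1,1,1]
}}

```text
time: 5.88
ee_pos: [0.4748, -0.0166, 0.2169]
orientation: [[1.0, 0.001, 0.001], [0.001, -1.0, -0.001], [0.001, 0.001, -1.0]]
contact_force: [1.0, -0.2, -1.7]
width: 0.0198
gripper_force: 30.0
```

>>> {"api": "drive_tool", "payload": {
  "delta_pos": [
    [2,-4,0],
    [2,-3,0],
    [0,0,0]
  ],
  "turn": [
    [0,0,0],
    [0,0,0],
    [0,0,0]
  ],
  "gripper": [1,1,1]
}}

```text
time: 6.25
ee_pos: [0.5147, 0.0558, 0.2164]
orientation: [[1.0, 0.007, -0.0], [0.007, -1.0, 0.002], [-0.0, -0.002, -1.0]]
contact_force: [-0.1, -0.7, -1.8]
width: 0.0196
gripper_force: 30.0
```

```bash
python3 - <<'E'
from h import *
s=read_state(); C=cam("wrist",s); print(s["ee_pos"],np.round(s["orientation"],3).tolist(),s["width"])
im=snap("wrist","w3"); find("wrist",["board_top","slot_edge","pull_tab","pointer","mark","chip0","drawer_floor","board","scraper"],C)
rect(im,C,(4,110,120),(20,255,255),.048)
E
```

```text
[0.51474024 0.05580669 0.21644482] [[1.0, 0.007, -0.0], [0.007, -1.0, 0.002], [-0.0, -0.002, -1.0]] 0.019563354441415264
wrist board_top 0.83 [273.  94.] [0.5958 0.0944 0.04  ]
wrist slot_edge 0.87 [178.  92.] [0.5971 0.175  0.04  ]
wrist slot_edge 0.28 [124. 187.] [0.5145 0.2307 0.04  ]
wrist pull_tab 0.82 [152. 196.] [0.5087 0.2012 0.052 ]
wrist pull_tab 0.66 [240. 108.] [0.5838 0.1203 0.052 ]
wrist pointer 0.62 [125. 190.] [0.5083 0.2395 0.024 ]
wrist pointer 0.38 [  7. 225.] [0.4718 0.3591 0.024 ]
wrist mark 0.32 [237. 110.] [0.5821 0.1348 0.    ]
wrist chip0 0.86 [239. 109.] [0.5835 0.124  0.04  ]
wrist chip0 0.85 [295.  72.] [0.6133 0.0759 0.04  ]
wrist chip0 0.77 [221.  70.] [0.6146 0.1371 0.04  ]
wrist chip0 0.75 [283. 119.] [0.5749 0.0862 0.04  ]
wrist drawer_floor 0.64 [157.  89.] [0.6007 0.2078 0.006 ]
wrist scraper 0.8 [282. 247.] [0.4414 0.094  0.    ]
wrist scraper 0.73 [373. 206.] [ 0.488  -0.0015 -0.    ]
wrist scraper 0.57 [321. 238.] [0.4521 0.0521 0.    ]
wrist scraper 0.52 [281. 116.] [0.5767 0.0923 0.    ]
rect [402.4  54.4] [29.9 39.5] deg 0.4 px [319. 304.]
rect [461.2  53.9] [14.7 39.7] deg 0.4 px [320. 247.]
rect [612.3 134.3] [14.8 15.7] deg 46.7 px [222.  71.]
rect [612.1  76. ] [15.1 16.1] deg 32.5 px [294.  72.]
rect [4.953e+02 4.000e-01] [24.8 11. ] deg 5.3 px [380. 211.]
```

View pics/w3.png

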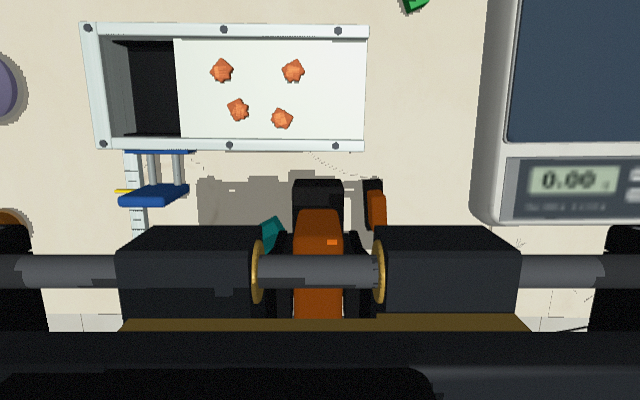

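The picture shows the whole board: rail-top corners at (82,22), (368,27), (364,151) and (97,150), the slot edge at column 177, and chips at (221,71), (293,72), (238,109) and (282,118). The scraper hangs upright in the jaws.

```bash
python3 - <<'E'
from h import *
C=cam("wrist"); 
for p,z in(((82,22),.05),((368,27),.05),((364,151),.05),((97,150),.05),((174,38),.04),((181,137),.04),((368,38),.04),((364,140),.04)): print(p,np.round(ray(C,p,z),4))
g=np.array(cv2.imread('pics/w3.png',0),float)
c=lambda a,n=3:np.argsort(-abs(np.diff(a)))[:n]
for col in(210,260,330): print(col,[ (int(r),np.round(ray(C,(col,r+.5),.05)[:2],4).tolist()) for r in sorted(c(g[15:160,col],6)+15)])
for row in (60,90,125): print(row,sorted(c(g[row,140:200],2)+140),sorted(c(g[row,340:390],2)+340))
E
```

```text
(82, 22) [0.6488 0.2374 0.05  ]
(368, 27) [0.6456 0.0129 0.05  ]
(364, 151) [0.5484 0.0127 0.05  ]
(97, 150) [0.5488 0.2406 0.05  ]
(174, 38) [0.6392 0.1701 0.04  ]
(181, 137) [0.5592 0.1717 0.04  ]
(368, 38) [0.6395 0.0113 0.04  ]
(364, 140) [0.557  0.0118 0.04  ]
210 [(35, [0.6392, 0.1377]), (69, [0.6138, 0.1395]), (73, [0.6108, 0.1398]), (137, [0.5595, 0.1434]), (138, [0.5587, 0.1435]), (150, [0.5486, 0.1442])]
260 [(35, [0.6393, 0.0981]), (36, [0.6385, 0.0982]), (39, [0.6363, 0.0983]), (139, [0.558, 0.1012]), (150, [0.5487, 0.1015]), (152, [0.547, 0.1016])]
330 [(24, [0.6474, 0.0428]), (36, [0.6387, 0.0427]), (37, [0.6379, 0.0427]), (39, [0.6365, 0.0427]), (40, [0.6357, 0.0427]), (138, [0.5589, 0.0419])]
60 [np.int64(173), np.int64(174)] [np.int64(365), np.int64(370)]
90 [np.int64(176), np.int64(177)] [np.int64(364), np.int64(365)]
125 [np.int64(148), np.int64(179)] [np.int64(363), np.int64(364)]
```

```bash
python3 - <<'E'
from h import *
C=cam("wrist"); s=read_state(); z=s["ee_pos"][2]-.056; print(s["ee_pos"])
g=np.array(cv2.imread('pics/w3.png'),float)
for col in (305,318,332): print([ (r,g[r,col].astype(int).tolist()) for r in range(174,214,2)] if col==318 else '')
print(ray(C,(318,179.5),z+.024)-[.036,0,0], ray(C,(318,208.5),z+.066)-[.025,0,0],[ray(C,(u,181),z+.024)[:2] for u in(293,343)])
E
```

```text
[0.5141958  0.05242829 0.21663749]

[(174, [201, 219, 225]), (176, [113, 123, 126]), (178, [101, 111, 117]), (180, [6, 7, 10]), (182, [20, 19, 20]), (184, [20, 18, 19]), (186, [15, 15, 17]), (188, [27, 30, 33]), (190, [32, 31, 31]), (192, [28, 30, 26]), (194, [33, 31, 32]), (196, [29, 32, 32]), (198, [23, 19, 22]), (200, [31, 31, 29]), (202, [32, 32, 30]), (204, [33, 35, 31]), (206, [12, 17, 16]), (208, [15, 25, 38]), (210, [13, 51, 103]), (212, [4, 47, 97])]

[0.51274782 0.05229363 0.18463749] [0.52062137 0.05236636 0.22663749] [array([0.54798657, 0.06443161]), array([0.54802987, 0.04015104])]
```

>>> {"api": "drive_tool", "payload": {
  "delta_pos": [
    [3,0.8,0],
    [3,0.8,0],
    [3,0,2],
    [0,0,3],
    [0,0,3]
  ],
  "turn": [
    [0,0,0],
    [0,0,0],
    [0,0,0],
    [0,0,0],
    [0,0,0]
  ],
  "gripper": [1,1,1,1,1]
}}

```text
time: 7.38
ee_pos: [0.6045, 0.037, 0.1354]
orientation: [[1.0, 0.002, -0.0], [0.002, -1.0, 0.0], [-0.0, -0.0, -1.0]]
contact_force: [0.3, -0.2, -1.5]
width: 0.0195
gripper_force: 30.0
```

>>> {"api": "drive_tool", "payload": {
  "delta_pos": [
    [0,0,2.2],
    [0,0,0],
    [0,0,0]
  ],
  "turn": [
    [0,0,0],
    [0,0,0],
    [0,0,0]
  ],
  "gripper": [1,1,1]
}}

```text
time: 7.75
ee_pos: [0.6049, 0.0372, 0.1156]
orientation: [[1.0, 0.002, 0.001], [0.002, -1.0, -0.0], [0.001, 0.0, -1.0]]
contact_force: [0.3, -0.3, -1.3]
width: 0.0197
gripper_force: 30.0
```

```bash
python3 - <<'E'
from h import *
s=read_state(); C=cam("wrist",s); print(s["ee_pos"],np.round(s["orientation"],3).tolist(),s["width"])
im=snap("wrist","w4"); find("wrist",["chip0","slot_edge","board_top"],C)
T=cam("top"); snap("top","t4"); find("top",["chip0","scraper","scraper_center"],T)
E
```

```text
[0.60485339 0.03716054 0.1155702 ] [[1.0, 0.002, 0.001], [0.002, -1.0, -0.0], [0.001, 0.0, -1.0]] 0.019727090741623356
wrist chip0 0.85 [250. 208.] [0.6135 0.079  0.04  ]
wrist chip0 0.8 [158. 202.] [0.6167 0.1359 0.04  ]
wrist slot_edge 0.72 [ 97. 228.] [0.6003 0.1761 0.04  ]
wrist board_top 0.86 [221. 230.] [0.599  0.0981 0.04  ]
top chip0 0.49 [308. 202.] [0.5741 0.0836 0.04  ]
top chip0 0.47 [296. 198.] [0.5825 0.1176 0.04  ]
top scraper 0.7 [305. 249.] [0.443  0.0901 0.    ]
top scraper_center 0.49 [305. 250.] [0.4384 0.0871 0.033 ]
```

View pics/w4.png

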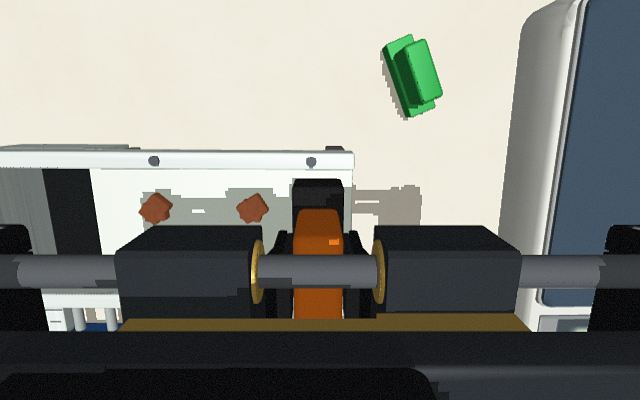

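The foot's far end is at row 180 and the rail's inner edge at row 168. That leaves about 4.8 mm of clearance (nominal 4), so it is centred. The foot also stands clear to the right of the chips. I lower it onto the surface.

>>> {"api": "drive_tool", "payload": {
  "delta_pos": [
    [0,0,0.8],
    [0,0,0.5],
    [0,0,0.4],
    [0,0,0.2],
    [0,0,0]
  ],
  "turn": [
    [0,0,0],
    [0,0,0],
    [0,0,0],
    [0,0,0],
    [0,0,0]
  ],
  "gripper": [1,1,1,1,1]
}}

```text
time: 8.78
ee_pos: [0.6042, 0.0372, 0.0969]
orientation: [[1.0, 0.002, -0.0], [0.002, -1.0, -0.001], [-0.0, 0.001, -1.0]]
contact_force: [-8.5, -1.4, 14.7]
width: 0.0197
gripper_force: 30.0
```

>>> {"api": "drive_tool", "payload": {
  "delta_pos": [
    [0,0,-0.1],
    [0,0,0]
  ],
  "turn": [
    [0,0,0],
    [0,0,0]
  ],
  "gripper": [1,1]
}}

```text
time: 9.02
ee_pos: [0.6044, 0.0372, 0.0969]
orientation: [[1.0, 0.002, 0.0], [0.002, -1.0, -0.0], [0.0, 0.0, -1.0]]
contact_force: [-2.3, -0.1, 6.1]
width: 0.0195
gripper_force: 30.0
```

Contact on the surface is light, and the x force falls with the load, so it is friction. Sweep.

>>> {"api": "drive_tool", "payload": {
  "delta_pos": [
    [0,-0.8,-0.05],
    [0,-1.2,0],
    [0,-1.2,0],
    [0,-1.2,0],
    [0,-1.2,0]
  ],
  "turn": [
    [0,0,0],
    [0,0,0],
    [0,0,0],
    [0,0,0],
    [0,0,0]
  ],
  "gripper": [1,1,1,1,1]
}}

```text
time: 9.65
ee_pos: [0.604, 0.0942, 0.0969]
orientation: [[1.0, 0.003, -0.0], [0.003, -1.0, -0.0], [-0.0, 0.0, -1.0]]
contact_force: [0.2, -0.2, -0.3]
width: 0.0199
gripper_force: 30.0
```

>>> {"api": "drive_tool", "payload": {
  "delta_pos": [
    [0,-1.2,0],
    [0,-1.2,0],
    [0,-1.2,0],
    [0,-1.2,0],
    [0,-1.2,0]
  ],
  "turn": [
    [0,0,0],
    [0,0,0],
    [0,0,0],
    [0,0,0],
    [0,0,0]
  ],
  "gripper": [1,1,1,1,1]
}}

```text
time: 10.28
ee_pos: [0.6039, 0.154, 0.0969]
orientation: [[1.0, 0.002, -0.0], [0.002, -1.0, -0.0], [-0.0, 0.0, -1.0]]
contact_force: [-0.0, -1.3, -2.0]
width: 0.0196
gripper_force: 30.0
```

```bash
python3 - <<'E'
from h import *
s=read_state(); C=cam("wrist",s); print(s["ee_pos"],s["contact_force"])
im=snap("wrist","w5"); find("wrist",["chip0","slot_edge"],C)
T=cam("top"); snap("top","t5"); find("top",["chip0"],T)
E
```

```text
[0.60393242 0.15395944 0.09692682] [-0.00617516 -1.30057601 -2.0087017 ]
wrist chip0 0.8 [268. 227.] [0.6059 0.1825 0.04  ]
wrist chip0 0.58 [280. 205.] [0.6191 0.1755 0.04  ]
wrist slot_edge 0.82 [283. 239.] [0.5988 0.1743 0.04  ]
top chip0 0.46 [272. 196.] [0.5879 0.1873 0.04  ]
```

View pics/w5.png

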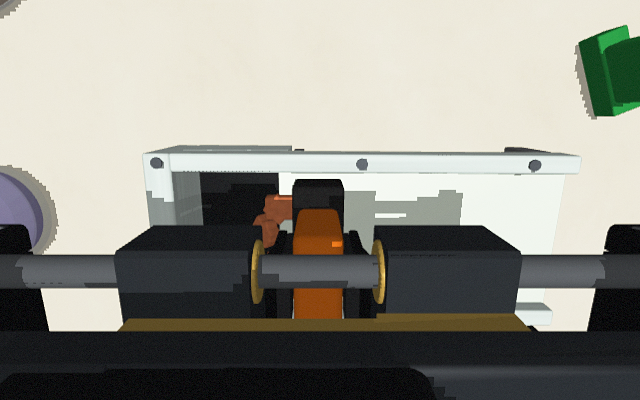

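The chips are at the slot edge at (280,205) and (268,227), with the foot just short of it. I push on past the edge.

>>> {"api": "drive_tool", "payload": {
  "delta_pos": [
    [0,-0.8,0],
    [0,-0.8,0],
    [0,-0.7,0],
    [0,0,0],
    [0,0,0]
  ],
  "turn": [
    [0,0,0],
    [0,0,0],
    [0,0,0],
    [0,0,0],
    [0,0,0]
  ],
  "gripper": [1,1,1,1,1]
}}

```text
time: 11.15
ee_pos: [0.604, 0.176, 0.0969]
orientation: [[1.0, 0.002, -0.0], [0.002, -1.0, -0.0], [-0.0, 0.0, -1.0]]
contact_force: [-0.7, -0.7, -0.9]
width: 0.0197
gripper_force: 30.0
```

>>> {"api": "drive_tool", "payload": {
  "delta_pos": [
    [0,0.5,0],
    [0,0.8,0],
    [0,0.8,-1.5],
    [0,1,-3],
    [0,3,-3]
  ],
  "turn": [
    [0,0,0],
    [0,0,0],
    [0,0,0],
    [0,0,0],
    [0,0,0]
  ],
  "gripper": [1,1,1,1,1]
}}

```text
time: 11.78
ee_pos: [0.6039, 0.116, 0.1741]
orientation: [[1.0, 0.005, 0.001], [0.005, -1.0, 0.001], [0.001, -0.001, -1.0]]
contact_force: [1.4, -0.8, -1.5]
width: 0.02
gripper_force: 30.0
```

>>> {"api": "drive_tool", "payload": {
  "delta_pos": [
    [-3,2,-2],
    [-4,2,0],
    [0,0,0]
  ],
  "turn": [
    [0,0,0],
    [0,0,0],
    [0,0,0]
  ],
  "gripper": [1,1,1]
}}

```text
time: 12.15
ee_pos: [0.5324, 0.0726, 0.1932]
orientation: [[1.0, 0.0, 0.0], [0.0, -1.0, -0.003], [0.0, 0.003, -1.0]]
contact_force: [-0.4, -0.7, -1.5]
width: 0.0196
gripper_force: 30.0
```

```bash
python3 - <<'E'
from h import *
s=read_state(); C=cam("wrist",s); print(s["ee_pos"],s["contact_force"])
im=snap("wrist","w6"); find("wrist",["chip0","slot_edge","pull_tab","pointer","mark","drawer_floor"],C)
T=cam("top"); snap("top","t6"); find("top",["chip0","pull_tab","pointer","mark"],T)
E
```

```text
[0.53240482 0.07259423 0.19318624] [-0.41101329 -0.69072388 -1.50603435]
wrist chip0 0.77 [182.  98.] [0.6095 0.1788 0.04  ]
wrist chip0 0.71 [191. 140.] [0.5771 0.1742 0.04  ]
wrist chip0 0.71 [182.  72.] [0.6292 0.1772 0.04  ]
wrist chip0 0.55 [173. 125.] [0.589  0.1881 0.04  ]
wrist slot_edge 0.98 [188. 110.] [0.6    0.1753 0.04  ]
wrist pull_tab 0.7 [160. 225.] [0.5088 0.2022 0.052 ]
wrist pointer 0.84 [130. 217.] [0.5071 0.2408 0.024 ]
wrist drawer_floor 0.78 [168. 113.] [0.5977 0.2045 0.006 ]
top pull_tab 0.68 [267. 224.] [0.5065 0.1959 0.052 ]
top pointer 0.64 [252. 219.] [0.5227 0.244  0.024 ]
```

View pics/w6.png

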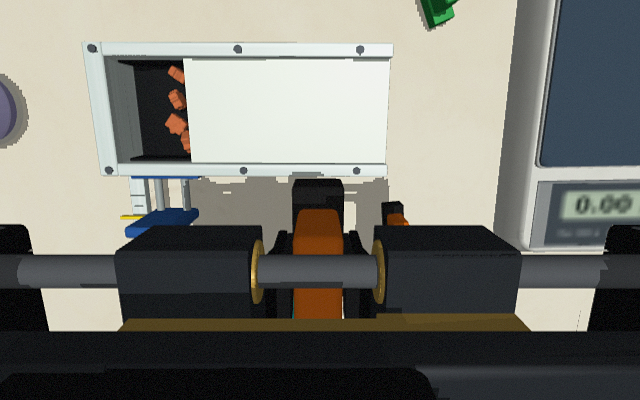

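All four chips are in the drawer, at (177,74), (177,99), (176,124) and (186,141), and the white surface is empty. I return the scraper to its original free spot on the bench.

>>> {"api": "drive_tool", "payload": {
  "delta_pos": [
    [-1.9,3.4,0],
    [-1.9,3.4,0],
    [-2,3.4,0],
    [-2,3.4,0],
    [-1.9,3.4,0]
  ],
  "turn": [
    [0,0,0],
    [0,0,0],
    [0,0,0],
    [0,0,0],
    [0,0,0]
  ],
  "gripper": [1,1,1,1,1]
}}

```text
time: 13.38
ee_pos: [0.437, -0.0963, 0.1922]
orientation: [[1.0, 0.003, 0.0], [0.003, -1.0, -0.0], [0.0, 0.0, -1.0]]
contact_force: [-0.6, -0.6, -1.5]
width: 0.0196
gripper_force: 30.0
```

>>> {"api": "drive_tool", "payload": {
  "delta_pos": [
    [0,0,2],
    [0,0,3],
    [0,0,3],
    [0,0,2],
    [0,0,2]
  ],
  "turn": [
    [0,0,0.13],
    [0,0,0.13],
    [0,0,0.12],
    [0,0,0],
    [0,0,0]
  ],
  "gripper": [1,1,1,1,1]
}}

```text
time: 14.0
ee_pos: [0.4377, -0.0952, 0.0713]
orientation: [[0.93, -0.369, -0.0], [-0.369, -0.93, 0.0], [-0.0, -0.0, -1.0]]
contact_force: [-0.2, -0.1, -1.3]
width: 0.02
gripper_force: 30.0
```

>>> {"api": "drive_tool", "payload": {
  "delta_pos": [
    [0,0,0.7],
    [0,0,0.5],
    [0,0,0.2],
    [0,0,0.1],
    [0,0,0]
  ],
  "turn": [
    [0,0,0],
    [0,0,0],
    [0,0,0],
    [0,0,0],
    [0,0,0]
  ],
  "gripper": [1,1,1,1,1]
}}

```text
time: 14.62
ee_pos: [0.4378, -0.0954, 0.0573]
orientation: [[0.93, -0.369, 0.0], [-0.369, -0.93, -0.0], [0.0, 0.0, -1.0]]
contact_force: [0.4, 0.3, -1.8]
width: 0.02
gripper_force: 30.0
```

>>> {"api": "drive_tool", "payload": {
  "delta_pos": [
    [0,0,0.1],
    [0,0,0]
  ],
  "turn": [
    [0,0,0],
    [0,0,0]
  ],
  "gripper": [1,1]
}}

```text
time: 14.88
ee_pos: [0.4379, -0.0954, 0.0568]
orientation: [[0.93, -0.369, 0.0], [-0.369, -0.93, -0.001], [0.0, 0.001, -1.0]]
contact_force: [-3.0, 0.3, 8.2]
width: 0.0197
gripper_force: 30.0
```

Contact at 8 N, so it stands on the bench. I release, lift and turn the jaws for the tab, with the camera toward +y where the pointer and mark are.

>>> {"api": "drive_tool", "payload": {
  "delta_pos": [
    [0,0,0],
    [0,0,0],
    [0,0,-1],
    [0,0,-3],
    [0,0,-4]
  ],
  "turn": [
    [0,0,0],
    [0,0,0],
    [0,0,0],
    [0,0,0],
    [0,0,0]
  ],
  "gripper": [4,4,4,4,4]
}}

```text
time: 15.5
ee_pos: [0.4371, -0.095, 0.1369]
orientation: [[0.93, -0.368, -0.001], [-0.368, -0.93, 0.001], [-0.002, -0.0, -1.0]]
contact_force: [0.6, -0.7, -0.3]
width: 0.0398
gripper_force: 0.0
```

>>> {"api": "drive_tool", "payload": {
  "delta_pos": [
    [0,0,-4],
    [0,0,-2],
    [0,0,0],
    [0,0,0],
    [0,0,0]
  ],
  "turn": [
    [0,0,-0.17],
    [0,0,-0.18],
    [0,0,-0.18],
    [0,0,-0.18],
    [0,0,-0.18]
  ],
  "gripper": [4,4,4,4,4]
}}

```text
time: 16.12
ee_pos: [0.4377, -0.0952, 0.1968]
orientation: [[0.869, 0.496, 0.001], [0.496, -0.869, -0.0], [0.0, 0.001, -1.0]]
contact_force: [-0.2, 0.3, 0.2]
width: 0.0399
gripper_force: 0.0
```

>>> {"api": "drive_tool", "payload": {
  "delta_pos": [
    [0,0,0],
    [0,0,0],
    [0,0,0],
    [0,0,0],
    [0,0,0]
  ],
  "turn": [
    [0,0,-0.18],
    [0,0,-0.18],
    [0,0,-0.18],
    [0,0,-0.18],
    [0,0,-0.18]
  ],
  "gripper": [4,4,4,4,4]
}}

```text
time: 16.75
ee_pos: [0.4377, -0.0951, 0.1967]
orientation: [[0.152, 0.988, 0.0], [0.988, -0.152, -0.0], [-0.0, 0.0, -1.0]]
contact_force: [-0.7, 0.5, -0.1]
width: 0.0401
gripper_force: 0.0
```

>>> {"api": "drive_tool", "payload": {
  "delta_pos": [
    [0,0,0],
    [4.9,1,0],
    [4.9,1,0],
    [4.9,1,0],
    [4.9,1,0]
  ],
  "turn": [
    [0,0,-0.15],
    [0,0,0],
    [0,0,0],
    [0,0,0],
    [0,0,0]
  ],
  "gripper": [4,4,4,4,4]
}}

```text
time: 17.38
ee_pos: [0.4795, 0.1019, 0.1969]
orientation: [[0.009, 1.0, 0.001], [1.0, -0.009, -0.0], [-0.0, 0.001, -1.0]]
contact_force: [0.6, 0.2, 0.1]
width: 0.0401
gripper_force: 0.0
```

>>> {"api": "drive_tool", "payload": {
  "delta_pos": [
    [4.9,1,0],
    [0,0,0],
    [0,0,0]
  ],
  "turn": [
    [0,0,0],
    [0,0,0],
    [0,0,0]
  ],
  "gripper": [3.6,3.6,3.6]
}}

```text
time: 17.75
ee_pos: [0.4896, 0.1489, 0.1962]
orientation: [[0.008, 1.0, -0.0], [1.0, -0.008, -0.0], [-0.0, -0.0, -1.0]]
contact_force: [0.2, -1.8, 0.1]
width: 0.0358
gripper_force: 0.0
```

```bash
python3 - <<'E'
from h import *
s=read_state(); C=cam("wrist",s); print(s["ee_pos"],np.round(s["orientation"],3).tolist(),s["joint_pos"])
im=snap("wrist","w7"); find("wrist",["pull_tab","pointer","mark","drawer_floor","slot_edge"],C)
rect(im,C,(20,120,120),(35,255,255),.0255); rect(im,C,(100,100,60),(130,255,255),.068); rect(im,C,(0,150,120),(3,255,255),.016)
E
```

```text
[0.48957686 0.14894677 0.1961851 ] [[0.008, 1.0, -0.0], [1.0, -0.008, -0.0], [-0.0, -0.0, -1.0]] [ 0.39963746  0.16916968 -0.84830477  1.8304207   0.13609678  1.20234176
 -0.49892313]
wrist pull_tab 0.58 [340. 128.] [0.5076 0.2031 0.052 ]
wrist pull_tab 0.25 [426. 130.] [0.5748 0.2011 0.052 ]
wrist pointer 0.96 [334.  83.] [0.5042 0.2388 0.024 ]
wrist mark 0.48 [270.  86.] [0.4477 0.2386 0.    ]
wrist drawer_floor 0.62 [437. 122.] [0.5981 0.2055 0.006 ]
wrist drawer_floor 0.41 [433. 202.] [0.5996 0.131  0.006 ]
wrist slot_edge 0.85 [450. 160.] [0.6   0.176 0.04 ]
rect [508.5 236.2] [ 2.5 22.9] deg 0.4 px [339.  85.]
rect [583.5  82.8] [ 3.8 13.9] deg 10.9 px [419. 258.]
rect [393.4  66.3] [16.6  2.8] deg 85.5 px [216. 275.]
rect [586.7  65. ] [ 1.9 18.7] deg 3.7 px [421. 275.]
rect [507.  203.6] [11.1 38.2] deg 0.2 px [341. 127.]
rect [538.8 204.6] [49.5  9.1] deg 89.8 px [384. 124.]
rect [447.4 238.7] [ 3.2 16.4] deg 2.1 px [267.  84.]
```

View pics/w7.png

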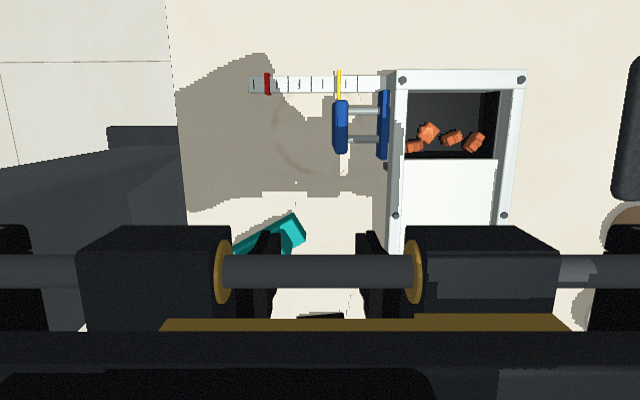

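The drawer is shut with all four chips inside. The tab is at (341,127), which is (0.507,0.204), the pointer at column 339, the red mark at column 267. The pull needed is about 60 mm. I go over the tab.

>>> {"api": "drive_tool", "payload": {
  "delta_pos": [
    [2.8,0.9,0],
    [2.7,0.9,1],
    [0,0,3],
    [0,0,3],
    [0,0,2]
  ],
  "turn": [
    [0,0,0],
    [0,0,0],
    [0,0,0],
    [0,0,0],
    [0,0,0]
  ],
  "gripper": [3.6,3.6,3.6,3.6,3.6]
}}

```text
time: 18.68
ee_pos: [0.5078, 0.2034, 0.1047]
orientation: [[0.009, 1.0, -0.001], [1.0, -0.009, -0.001], [-0.001, -0.001, -1.0]]
contact_force: [0.3, 0.6, 0.1]
width: 0.0361
gripper_force: 0.0
```

```bash
python3 - <<'E'
from h import *
s=read_state(); C=cam("wrist",s); print(s["ee_pos"],np.round(s["orientation"],3).tolist())
im=snap("wrist","w8")
rect(im,C,(20,120,120),(35,255,255),.0255); rect(im,C,(100,100,60),(130,255,255),.068); rect(im,C,(0,150,120),(3,255,255),.016)
E
```

```text
[0.50780403 0.2034388  0.10467029] [[0.009, 1.0, -0.001], [1.0, -0.009, -0.001], [-0.001, -0.001, -1.0]]
rect [508.1 236. ] [24.8  1.9] deg 89.5 px [318. 168.]
rect [440.1 162.8] [29.2  2. ] deg 85.6 px [217. 278.]
rect [576.  162.8] [ 2.  22.6] deg 3.5 px [420. 277.]
rect [507.9 215.4] [37.6  8.9] deg 89.8 px [318. 220.]
rect [539.1 221.2] [ 8.3 39.6] deg 0.0 px [379. 207.]
rect [447.1 239. ] [16.7  3.4] deg 89.7 px [222. 162.]
```

View pics/w8.png

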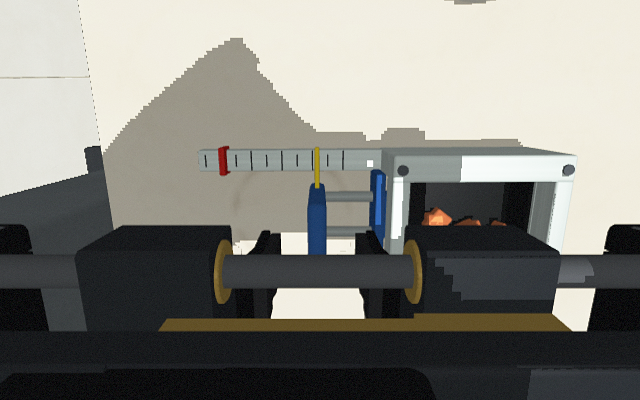

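The tab is centred between the fingers (column 318), with the pointer at (318,168) and the mark at (222,162). I lower, grip firmly and pull.

>>> {"api": "drive_tool", "payload": {
  "delta_pos": [
    [0,0,2],
    [0,0,1.7],
    [0,0,1],
    [0,0,0],
    [0,0,0]
  ],
  "turn": [
    [0,0,0],
    [0,0,0],
    [0,0,0],
    [0,0,0],
    [0,0,0]
  ],
  "gripper": [3.6,3.6,3.6,0.3,0.3],
  "squeeze": 45
}}

```text
time: 19.35
ee_pos: [0.5084, 0.2044, 0.0595]
orientation: [[0.008, 1.0, 0.001], [1.0, -0.008, 0.0], [0.0, 0.001, -1.0]]
contact_force: [-0.2, 0.6, -0.1]
width: 0.0234
gripper_force: 0.0
```

>>> {"api": "drive_tool", "payload": {
  "delta_pos": [
    [0,0,0],
    [0,0,0],
    [0,-0.8,0],
    [0,-1,0],
    [0,-1,0]
  ],
  "turn": [
    [0,0,0],
    [0,0,0],
    [0,0,0],
    [0,0,0],
    [0,0,0]
  ],
  "gripper": [0.3,0.3,0.3,0.3,0.3]
}}

```text
time: 19.98
ee_pos: [0.481, 0.2044, 0.0594]
orientation: [[0.009, 1.0, 0.003], [1.0, -0.009, 0.001], [0.001, 0.003, -1.0]]
contact_force: [7.0, 1.5, -3.2]
width: 0.0097
gripper_force: 45.0
```

```bash
python3 - <<'E'
from h import *
s=read_state(); C=cam("wrist",s); print(s["ee_pos"],s["contact_force"],s["width"],s["gripper_force"])
im=snap("wrist","w9")
rect(im,C,(20,120,120),(35,255,255),.0255,(0,0,640,220)); rect(im,C,(0,150,120),(3,255,255),.016,(0,0,640,220))
E
```

```text
[0.48095042 0.20438231 0.05943004] [ 7.0236893   1.49721498 -3.19535386] 0.009657351628993715 45.02311997115612
rect [481.5 236.2] [25.6  2.5] deg 89.6 px [318. 184.]
rect [447.1 239. ] [17.3  3.6] deg 89.9 px [251. 176.]
```

>>> {"api": "drive_tool", "payload": {
  "delta_pos": [
    [0,-0.9,0],
    [0,-0.9,0],
    [0,-0.7,0],
    [0,-0.5,0],
    [0,0,0]
  ],
  "turn": [
    [0,0,0],
    [0,0,0],
    [0,0,0],
    [0,0,0],
    [0,0,0]
  ],
  "gripper": [0.3,0.3,0.3,0.3,0.3]
}}

```text
time: 20.65
ee_pos: [0.4516, 0.2045, 0.0594]
orientation: [[0.009, 1.0, 0.003], [1.0, -0.009, 0.001], [0.001, 0.003, -1.0]]
contact_force: [9.1, 1.4, -6.3]
width: 0.0095
gripper_force: 45.0
```

```bash
cat > chk.py <<'E'
from h import *
import sys
s=read_state(); C=cam("wrist",s); print(s["ee_pos"],s["contact_force"],s["width"],s["gripper_force"])
im=snap("wrist",sys.argv[1])
rect(im,C,(20,120,120),(35,255,255),.0255,(0,0,640,220)); rect(im,C,(0,150,120),(3,255,255),.016,(0,0,640,220))
E
python3 chk.py w10
```

```text
[0.451561   0.20449336 0.05944647] [ 9.0866817   1.3728891  -6.29770839] 0.009458880295318817 45.03370546270162
rect [452.1 236.3] [25.6  2.5] deg 89.6 px [318. 184.]
rect [447.1 239.1] [ 3.6 16.8] deg 1.6 px [308. 175.]
```

>>> {"api": "drive_tool", "payload": {
  "delta_pos": [
    [0,-0.3,0],
    [0,-0.2,0],
    [0,0,0],
    [0,0,0]
  ],
  "turn": [
    [0,0,0],
    [0,0,0],
    [0,0,0],
    [0,0,0]
  ],
  "gripper": [0.3,0.3,0.3,0.3]
}}

```text
time: 21.2
ee_pos: [0.4469, 0.2045, 0.0594]
orientation: [[0.009, 1.0, 0.003], [1.0, -0.009, 0.001], [0.001, 0.003, -1.0]]
contact_force: [9.3, 0.4, -6.0]
width: 0.0096
gripper_force: 45.0
```

```bash
python3 chk.py w11; python3 -c "
import cv2
a=cv2.imread('pics/w11.png')[120:240,230:500];cv2.imwrite('pics/w11c.png',cv2.resize(a,(800,356),interpolation=cv2.INTER_NEAREST))"
```

```text
[0.44691807 0.20448871 0.05940493] [ 9.2623933   0.36015834 -6.00440096] 0.009593545957335333 45.03644452895969
rect [447.5 236.3] [25.6  2.5] deg 89.6 px [318. 184.]
```

View pics/w11c.png

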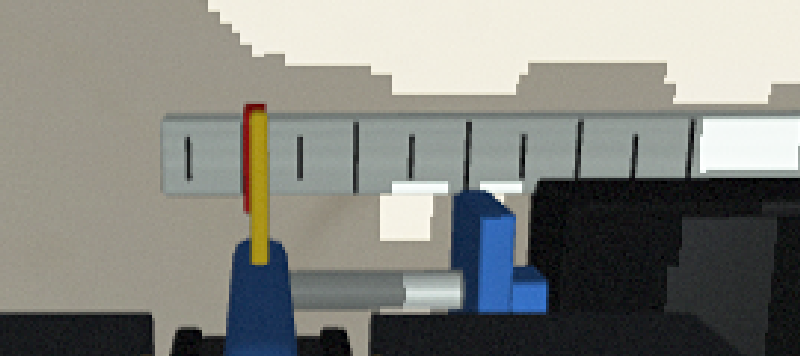

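The pointer (crop columns 250–268) overlaps the red mark (243–267), about 0.6 mm short. I make a tiny correction and then check.

>>> {"api": "drive_tool", "payload": {
  "delta_pos": [
    [0,-0.06,0],
    [0,0,0],
    [0,0,0]
  ],
  "turn": [
    [0,0,0],
    [0,0,0],
    [0,0,0]
  ],
  "gripper": [0.3,0.3,0.3]
}}

```text
time: 21.62
ee_pos: [0.4464, 0.2045, 0.0594]
orientation: [[0.009, 1.0, 0.004], [1.0, -0.009, 0.001], [0.001, 0.004, -1.0]]
contact_force: [8.9, 1.2, -7.6]
width: 0.0095
gripper_force: 45.0
```

```bash
python3 chk.py w12; python3 - <<'E'
from h import *
a=cv2.cvtColor(cv2.imread('pics/w12.png'),cv2.COLOR_BGR2HSV)
for n,lo,hi in(("red",(0,150,80),(5,255,255)),("red2",(172,150,80),(180,255,255)),("yel",(20,120,100),(35,255,255))):
    m=cv2.inRange(a,lo,hi)[140:215,280:350]; r,c=np.nonzero(m); print(n,[(int(k)+140,int(c[r==k].min())+280,int(c[r==k].max())+280) for k in np.unique(r)[::4]])
print([ (d["conf"],d["at"]) for d in tip_of("wrist","chip0")][:4])
capture("scene"); print([ (round(d["conf"],2),np.round(d["at"])) for d in tip_of("scene","chip0")][:6]); C=cam("scene"); find("scene",["scraper","red_cap_bottle","burner","glass_beaker"],C)
E
```

```text
[0.44639088 0.20452719 0.05943913] [ 8.89239165  1.21599735 -7.58605133] 0.009513558831050001 45.03787473309785
rect [446.9 236.4] [25.6  2.5] deg 89.6 px [318. 184.]
red [(155, 314, 319), (185, 313, 313)]
red2 [(155, 317, 318), (160, 313, 313), (164, 313, 313), (168, 313, 313), (172, 313, 313), (176, 313, 313), (181, 313, 313)]
yel [(157, 316, 317), (161, 314, 319), (165, 315, 319), (169, 315, 319), (173, 315, 319), (177, 315, 319), (181, 315, 319), (185, 315, 319), (189, 315, 319), (193, 315, 320), (197, 315, 319), (201, 315, 319), (205, 315, 319)]
[(0.5, [501.1, 261.5])]
[]
scene scraper 0.84 [405. 231.] [ 0.4438 -0.0989  0.    ]
scene scraper 0.73 [334. 259.] [0.438  0.0906 0.    ]
scene scraper 0.54 [359. 235.] [0.4803 0.0026 0.    ]
scene scraper 0.49 [325. 183.] [ 0.6991 -0.0172  0.    ]
scene red_cap_bottle 0.55 [206. 295.] [0.4648 0.3721 0.    ]
scene burner 0.9 [189. 253.] [0.6024 0.37   0.    ]
scene burner 0.25 [404. 232.] [ 0.4401 -0.0945  0.    ]
scene glass_beaker 0.84 [481. 217.] [ 0.4016 -0.2888  0.    ]
```

```bash
python3 -c "
from station import *
print(sign_off())"
```

```text
the job is handed in; nothing more can be done
None
```

I handed the job in at about 22 s: the scraper is back on the bench, and the gripper holds the drawer with its pointer within about 0.5 mm of the red mark. All four chips were seen in the drawer before the pull, but I had no clear view of them afterwards. The bottle, burner and beaker measured where they started.

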